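# Close the damp box in the pottery studio

## Robot

A 6-joint arm with a two-finger parallel gripper is mounted at the origin on the work surface. World frame = base frame: x ahead of the robot, y to its left, z up, the work surface at z = 0. Lengths are in m, angles in rad, forces in N, time in s.
With the tool pointing down it reaches from about 0.325 to 0.775 m from the base axis. Payload 5.5 kg.
Tool frame: the origin (TCP) lies on the centre line of the jaws, within the pads' length; the fingertips stand 8 mm ahead of it and the grasp point (between the pads) lies 11 mm behind it (bot.tcp_to_tips is the distance from the TCP to the fingertips, in m); z points along the fingers, x is the direction in which the jaws open and shut, and the axes are right-handed (so a half turn about z gives the same grasp; the last joint's range is limited). The gripper opens to 85 mm and grips with 20 to 120 N. Pads are 22 mm wide; open, the fingers measure 114 mm over their backs; the gripper's body (76 mm by 85 mm) begins 54 mm behind the grasp point. The pads swing forward as they close: fully open they stand 13 mm farther back than shut.
Start: joints at [1.077, 0.091, 1.231, -0, 1.82, -0.057], TCP at [0.254, 0.544, 0.239] pointing down, gripper open.
Joint ranges: [-2.87, 2.87], [-0.86, 2.18], [0.17, 2.46], [-1.51, 4.65], [0.06, 2.69], [-2.65, 2.65]. Speed limits (rad/s): [2.57, 2.57, 3.01, 3.14, 3.14, 3.14].

## Interface

Orientations are given as a unit quaternion [x, y, z, w].
In Python, from bench import bot gives the robot as it stands.
- The arm moves only by the tool move_arm, never from a script. Its argument "motion" is a list of rows, each an object of numbers: "tx", "ty", "tz": the shift along the tool's x, y, z in mm; "wx", "wy", "wz": the turn, a rotation vector about the tool's x, y, z in degrees; "gripper": the finger opening in mm, from 0 to 85.4. A call has 1 to 12 rows; each row is the pose to reach, as a shift and turn from the pose commanded when the call began, along the tool's axes at that moment; what a row does not reach only later rows make up. A row lasts 1/8 s, in which the tool goes at most 62.5 mm and 10.7 degrees, less where a joint would pass 70% of its speed; a pose out of reach is approached as far as the arm can. A call with a gripper value outside its range is refused whole. The fingers move at their own pace and stop on an object; "squeeze" is the grip in N (left out, the last holds). Time passes only in rows, so rows that repeat a pose let the fingers close. It gives the time, the measured TCP pose, the force and the opening at its end, in the units of the state.
- bot.state(): the state, without advancing time (a new reading comes with each control period).
- bot.capture(name): name is "side" or "top"; returns a dict with "color" (480x640x3 uint8, blue, green, red), "fx", "fy", "cx", "cy" (pixels), "extrinsics" (4x4, takes a point from world to camera coordinates). Camera axes: x right, y down, z forward; pixel columns grow to the right and rows downward; lengths in m; the calibration is good to about 2 mm. A picture is of the moment at which its call begins. There is no depth.
- bot.job_done(): hands the job in, once; it reports no verdict.
The state is a dict: "t": time; "joint_pos": joint angles; "dq": joint speeds; "joint_efforts": joint torques, N m; "tool_pos": TCP position; "orientation": TCP orientation; "ft_force": force on the tool from outside, world axes, zero at the start; "wrist_torque": the same for the moment, N m; "gripper_width": finger opening in m.
Only numpy, scipy, OpenCV 4.12 (cv2) and the standard library are available. Lean on these libraries where they do the work, as an engineer would, in place of code of your own. Each camera call takes 0.05 s, during which the arm holds its last target. There are 200 camera calls.

## Task

Shut the damp box so that the two fresh cups in it stay moist: put the blue lid squarely on the box until it sits fully home on the rim, either way round, with its clips still open. Then snap the four orange clips down over the rim one after another in opposite-corner order: any clip first, then the one at the corner diagonally opposite, then the other two. Leave the cups and everything else on the table where they are.

Things in the scene. Friction and masses are not known exactly. Their poses are not given: they have to be found in the camera images.
- box: The damp box: an open milky-white plastic box, 200 mm long (its y), 140 mm wide (its x), 100 mm high, walls 4 mm, fixed to the table. Origin: centre of its underside. A 6 mm high flange round the rim makes it 152 x 212 mm there. A plaster slab covers its floor up to z = 19 mm.
- box_rim (a point): Centre of the box's open mouth, level with the top of the rim (100 mm up); axes as the box's. On each long side (x = -76 and +76 mm), centred at y = -65 and +65 mm, a springy lip 36 mm wide sits under the flange, reaching out to x = 81 mm; a clip's hook snaps under its lower edge, 25.5 mm below the rim.
- lid_grip (a point): Centre of the pale grey bar handle of the loose blue lid (about 0.34 kg with its clips); the axes are the lid's: z up, y along its long side and along the bar. The bar is 106 mm long, 16 mm wide (x), 13 mm high, on two posts (14 mm square, at y = -46 and +46 mm), with 21 mm of air between it and the plate. This point is 42.5 mm up while the lid lies on the table.
- lid_seat (a point): Centre of the underside of the lid's plate, 32.5 mm below lid_grip, axes as there. Plate 158 x 212 x 5 mm; under it a plug 10 mm deep fits into the box with 1.5 mm play all round and tapers by 4 mm a side as a lead-in. Lid fully home: this point meets box_rim and the lid's y axis lies along the box's y axis, either way round.
- clip_a (a joint): Angle of clip a (rad): 0 = shut, hanging straight down; 1.57 = straight out, level; 2.3 = end stop, leaning up and outward. Orange flap 36 mm wide, 4 mm thick, 34 mm long, with an inward hook at its end. Its hinge line runs along the lid's long edge: in the lid's axes at x = -82 mm, centred at y = +65 mm, 30 mm below lid_grip. Opposite corner: clip c.
- clip_b (a joint): Angle of clip b, as clip a; hinge at x = -82, y = -65 mm of the lid's axes. Opposite corner: clip d.
- clip_c (a joint): Angle of clip c, as clip a; hinge at x = +82, y = -65 mm of the lid's axes. Opposite corner: clip a.
- clip_d (a joint): Angle of clip d, as clip a; hinge at x = +82, y = +65 mm of the lid's axes. Opposite corner: clip b.
- clip_a_face (a point): Middle of the outer face of clip a, moving with it: 20 mm from the hinge line along the flap; 5 mm outward of the hinge line when shut.
- clip_b_face (a point): The same point on clip b. All clips: a clip stays at the angle it is left at (stiff hinge, under 1 N at its end). With the lid on the box, the hook meets the springy lip at about 0.2 to 0.3 rad; from there it takes about 6 to 12 N, pushed inward on the lower half of the flap, to snap under the lip; it then stays shut, at 0 to 0.05 rad.
- clip_c_face (a point): The same point on clip c.
- clip_d_face (a point): The same point on clip d.
- cup1_mid (a point): Fresh brown clay cup standing on the slab in the box, 64 mm across, 58 mm high; point half-way up on its axis. Leave alone.
- cup2_mid (a point): The second, equal cup in the box. Leave alone.
- bowl: Bystander: white plastic water bowl, 150 mm across, 75 mm high; origin at the centre of its underside.
- jar: Bystander: blue glaze jar, 68 mm across, 100 mm high; origin at the centre of its underside.
- rib: Bystander: flat wooden rib, 150 x 50 x 7 mm, long axis y, lying flat; origin at the centre of its underside.
- looptool: Bystander: loop trimming tool, 175 mm long along its x, 13 mm thick; origin under its middle.
- brushpot: Bystander: pot 78 mm across and 95 mm high with brushes standing in it to 195 mm; origin at the centre of its underside.
- stilt: Bystander: three-armed ceramic kiln stilt, 62 mm across, 22 mm high; origin at the centre of its underside.

How it is judged:
By the outcome, as a careful person would: the job done as asked, in the order asked, and still so for the second after the job is handed in, with the robot touching nothing.
It also fails if it takes over 58 s, if anything falls off the work surface, if the arm or the gripper's body presses on something with over 40 N, if the wrist force passes 120 N, or if a joint passes its speed limit or range.

## Working session

There is one attempt and no reset: what is moved stays moved. The work goes in short steps, Python scripts to look and compute and a tool call to move; the robot and the scene stay as the last step left them, time stands still between calls to the robot, and variables do not carry over. Pictures are saved under pics/ and viewed, about 8 in all and at most 12, crops included, and the job is handed in when it is done.

Besides the shell and the picture viewer there is one more tool, called after "Call:" in YAML: its name, and indented under it one key for each argument. move_arm: Moves the arm, as the interface text tells. Its arguments: {"type":"object","properties":{"motion":{"type":"array","items":{"type":"object","properties":{"tx":{"type":"number"},"ty":{"type":"number"},"tz":{"type":"number"},"wx":{"type":"number"},"wy":{"type":"number"},"wz":{"type":"number"},"gripper":{"type":"number"}}}},"squeeze":{"type":"number"}},"required":["motion"]}

```bash
mkdir -p pics; ls
python3 - <<'E'
from bench import bot
import cv2,numpy as np
for n in("top","side"):
    c=bot.capture(n);cv2.imwrite(f"pics/{n}0.png",c["color"]);print(n,c["fx"],c["fy"],c["cx"],c["cy"],np.round(c["extrinsics"],4).tolist())
print(bot.state())
E
```

```text
pics
top 527.870839791132 527.870839791132 322.94217136017255 243.151339649077 [[0.0219, -0.9997, -0.0118, -0.0398], [-0.9842, -0.0194, -0.1758, 0.6036], [0.1756, 0.0155, -0.9843, 1.4806], [0.0, 0.0, 0.0, 1.0]]
side 507.7514688260675 507.7514688260675 309.12110004401455 237.39948516054648 [[-0.9004, -0.4349, 0.0102, 0.5173], [-0.3282, 0.6638, -0.672, 0.2758], [0.2855, -0.6085, -0.7404, 1.012], [0.0, 0.0, 0.0, 1.0]]
{'t': 0.1, 'joint_pos': array([ 1.07728672e+00,  9.17996956e-02,  1.23176075e+00,  2.38542531e-05,
        1.81981231e+00, -5.66706624e-02]), 'dq': array([ 0.00011765, -0.00110897, -0.00311332,  0.00015374,  0.00034255,
       -0.00087668]), 'joint_efforts': array([ 1.38224874e-03, -4.60212421e+01, -4.19222581e+01, -6.62366938e-05,
        1.05439374e-02,  1.01346445e-04]), 'tool_pos': array([0.25371148, 0.54345485, 0.23825694]), 'orientation': array([ 8.43525619e-01,  5.37088203e-01, -7.82302135e-04,  4.24653961e-04]), 'ft_force': array([0.44254474, 0.58574533, 0.5935248 ]), 'wrist_torque': array([0.01072181, 0.03140092, 0.05967097]), 'gripper_width': 0.08575269806349348}
```

View pics/top0.png

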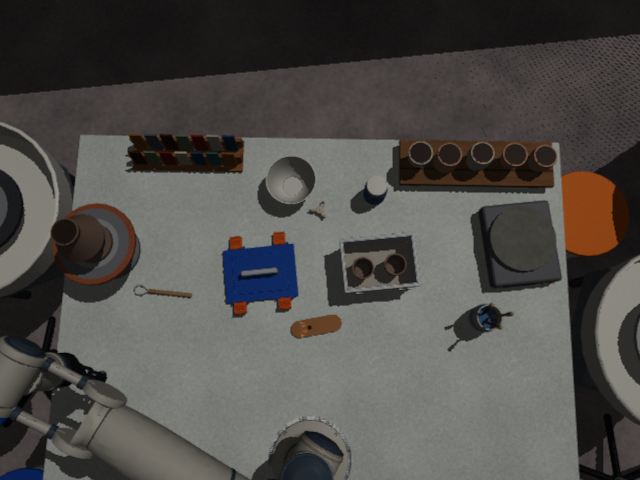

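View pics/side0.png

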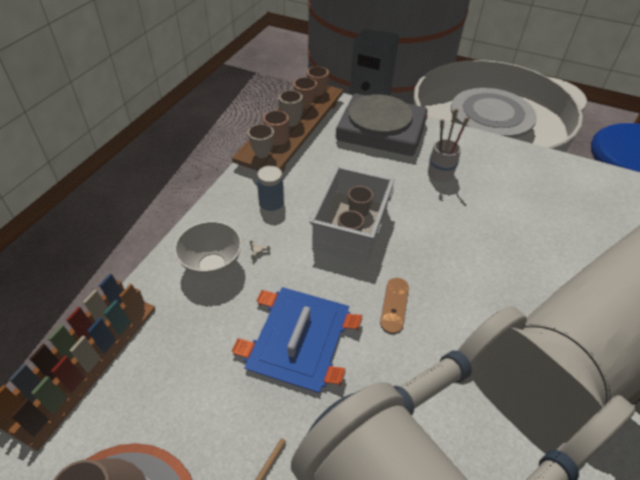

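Top view: blue lid centred about (260,273) with clips open and the bar at (258,272); box mouth about (378,263) with the cups inside. The side view agrees. Next I measure both.

```bash
cat > h.py <<'E'
import cv2,numpy as np
from bench import bot
from scipy.spatial.transform import Rotation as R
def cast(c,uv,z):
    uv=np.atleast_2d(np.float64(uv));T=c["extrinsics"];Rm=T[:3,:3];o=-Rm.T@T[:3,3]
    d=np.c_[(uv[:,0]-c["cx"])/c["fx"],(uv[:,1]-c["cy"])/c["fy"],np.ones(len(uv))]@Rm
    return o+d*((z-o[2])/d[:,2])[:,None]
def proj(c,P):
    T=c["extrinsics"];p=np.atleast_2d(P)@T[:3,:3].T+T[:3,3]
    return np.c_[c["fx"]*p[:,0]/p[:,2]+c["cx"],c["fy"]*p[:,1]/p[:,2]+c["cy"]]
def blobs(m,amin=30):
    cs,_=cv2.findContours(m.astype(np.uint8),cv2.RETR_EXTERNAL,cv2.CHAIN_APPROX_NONE)
    return sorted([k for k in cs if cv2.contourArea(k)>amin],key=cv2.contourArea,reverse=True)
def rect(c,k,z):
    p=cast(c,k.reshape(-1,2),z)[:,:2].astype(np.float32);(x,y),(w,h),a=cv2.minAreaRect(p*1000)
    b=cv2.boxPoints(((x,y),(w,h),a));e=b[1]-b[0],b[2]-b[1];e=max(e,key=np.linalg.norm)
    return np.round([x,y,w,h,np.degrees(np.arctan2(e[1],e[0]))%180],1)
E
cat > m.py <<'E'
from h import *
for n in("top","side"):
    c=bot.capture(n);i=c["color"];hsv=cv2.cvtColor(i,cv2.COLOR_BGR2HSV)
    H,S,V=[hsv[...,k] for k in range(3)]
    roi=np.zeros(H.shape,bool)
    if n=="top": roi[200:345,180:460]=1
    else: roi[260:420,220:400]=1
    bl=(H>105)&(H<128)&(S>150)&(V>50)&roi
    for k in blobs(bl)[:2]: print(n,"lid",rect(c,k,.015),cv2.contourArea(k))
    og=(H<12)&(S>170)&(V>110)&roi
    for k in blobs(og,20)[:6]: print(n,"clip",rect(c,k,.03))
    # bar: grey inside lid hull
    k=blobs(bl)[0];hm=np.zeros(H.shape,np.uint8);cv2.drawContours(hm,[cv2.convexHull(k)],-1,1,-1)
    hm=cv2.erode(hm,np.ones((9,9)))
    for k in blobs((hm>0)&(S<110)&(V>70))[:2]: print(n,"bar",rect(c,k,.049))
    s=i[220:310,325:430] if n=="top" else i[160:280,300:410]
    cv2.imwrite(f"pics/box_{n}.png",cv2.resize(s,None,fx=5,fy=5,interpolation=cv2.INTER_CUBIC))
a=cv2.imread("pics/box_top.png");b=cv2.imread("pics/box_side.png")
print(a.shape,b.shape)
E
python3 m.py
```

```text
top lid [518.3 158.5 167.  210.3  97. ] 3621.0
top clip [622.8 103.5  33.3  29.7   2. ]
top clip [606.7 231.6  34.2  31.1  10. ]
top clip [415.9 208.9  28.6  29.   92.9]
top clip [431.7  80.6  25.9  32.1  91.2]
top bar [519.7 155.8  14.5 104.6  97.2]
side lid [519.1 162.5 158.7 204.6  97. ] 5993.0
side clip [415.7 218.6  28.1  33.3  98.7]
side clip [432.3  90.9  30.   29.1  17.7]
side clip [604.2 244.6  29.8  28.    8. ]
side clip [620.4 118.3  29.6  28.7   5.9]
side bar [516.6 170.3  22.2 123.4  97.6]
(450, 525, 3) (600, 550, 3)
```

View pics/box_top.png

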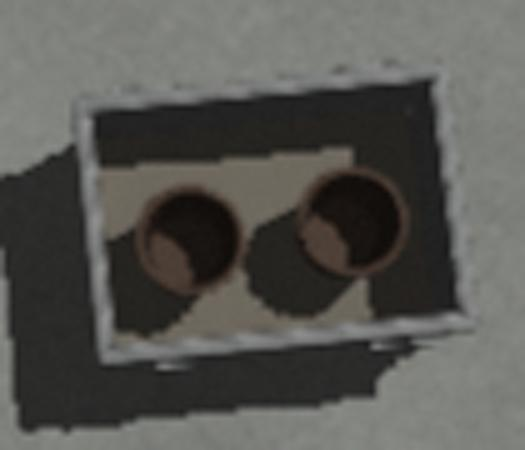

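View pics/box_side.png

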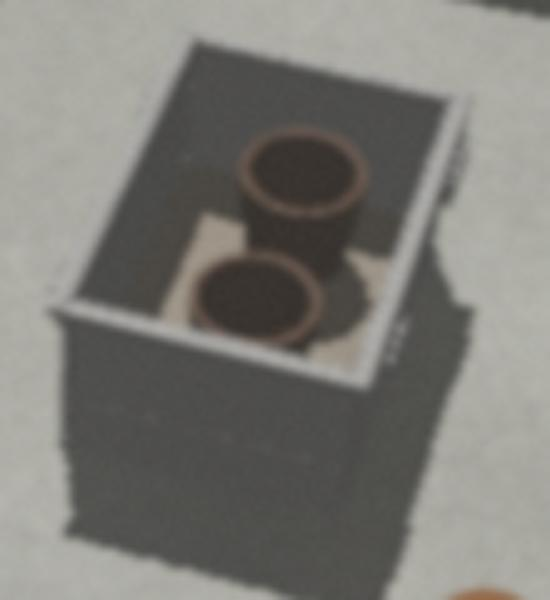

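The crops show the box's rim. Outer corners are near (77,100), (438,73), (473,325), (102,362) in the top crop and (195,38), (468,97), (365,388), (55,312) in the side crop.

```bash
cat > box.py <<'E'
from h import *
c=bot.capture("top");d=bot.capture("side")
for n,c,off,Q in(("top out",c,(325,220),[(77,100),(438,73),(473,325),(102,362)]),("top in",c,(325,220),[(95,112),(432,85),(455,318),(108,347)]),("side out",d,(300,160),[(195,38),(468,97),(365,388),(55,312)])):
    p=cast(c,(np.array(Q)+.5)/5-.5+np.array(off),.1)[:,:2]*1000
    e=[p[(i+1)%4]-p[i] for i in range(4)]
    print(n,p.mean(0).round(1),[round(float(np.linalg.norm(v)),1) for v in e],[round(float(np.degrees(np.arctan2(v[1],v[0]))%180),1) for v in e])
# automated: bright rim mask, top
i=c;g=cv2.cvtColor(bot.capture("top")["color"],cv2.COLOR_BGR2GRAY)
print(R.from_quat(bot.state()["orientation"]).as_matrix().round(3))
E
python3 box.py
```

```text
top out [ 544.5 -186. ] [204.1, 143.1, 206.7, 148.1] [95.5, 7.3, 96.9, 6.3]
top in [ 544.1 -186.1] [190.5, 131.8, 193.1, 132.5] [95.8, 5.1, 96.0, 4.0]
side out [ 544.1 -179.6] [140.1, 206.1, 144.3, 205.5] [7.7, 96.7, 7.5, 95.5]
[[ 0.423  0.906 -0.   ]
 [ 0.906 -0.423 -0.   ]
 [-0.    -0.    -1.   ]]
```

Call:
move_arm:
  motion:
    - {"tx": -20,"ty": 34,"tz": 0,"wz": 5}
    - {"tx": -236,"ty": 402,"tz": 110,"wz": 58}
    - {"tx": -236,"ty": 402,"tz": 128,"wz": 58}
    - {"tx": -236,"ty": 402,"tz": 128,"wz": 58}
    - {"tx": -236,"ty": 402,"tz": 128,"wz": 58}
    - {"tx": -236,"ty": 402,"tz": 128,"wz": 58}
    - {"tx": -236,"ty": 402,"tz": 128,"wz": 58}
    - {"tx": -236,"ty": 402,"tz": 128,"wz": 58}
    - {"tx": -236,"ty": 402,"tz": 128,"wz": 58}
    - {"tx": -236,"ty": 402,"tz": 128,"wz": 58}
    - {"tx": -236,"ty": 402,"tz": 128,"wz": 58}

```text
validation failed for argument at $.mo...
```

Run:
```python
from h import *
s=bot.state();Rm=R.from_quat(s["orientation"]).as_matrix();print(s["t"],s["tool_pos"].round(4),Rm.round(3).tolist())
C={n:bot.capture(n) for n in("top","side")}
out=[]
for n,c in C.items():
    i=c["color"].copy();p=s["tool_pos"];q=proj(c,[p,[.5185,.1595,.0425]])
    u=q.mean(0).astype(int);x0,y0=u-[60,60]
    S=cv2.resize(i[y0:y0+130,x0-10:x0+130],None,fx=4,fy=4,interpolation=cv2.INTER_CUBIC)[:, :400] if 0 else cv2.resize(i[y0:y0+130,x0:x0+130],(400,400),interpolation=cv2.INTER_CUBIC)
    print(n,x0,y0,q.round(1).tolist());out.append(S)
cv2.imwrite("pics/hov.png",np.hstack(out))
```

```text
0.35 [0.2538 0.5436 0.239 ] [[0.423, 0.906, -0.0], [0.906, -0.423, -0.0], [-0.0, -0.0, -1.0]]
top 112 258 [[86.9, 365.6], [258.0, 271.6]]
side 268 395 [[357.3, 583.2], [300.0, 327.5]]
```

View pics/hov.png

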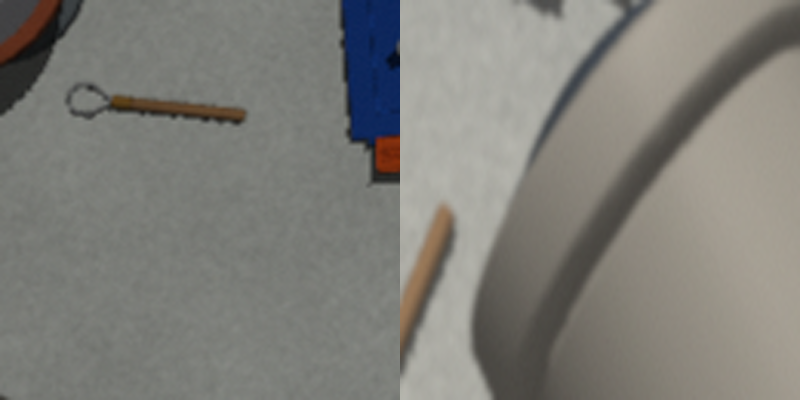

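The move was refused as a validation error, so the arm hasn't moved and that picture only shows the loop tool, the lid's edge and the arm. I'll retry with every field filled in.

Call:
move_arm:
  motion:
    - {"tx": -20,"ty": 34,"tz": 0,"wx": 0,"wy": 0,"wz": 5,"gripper": 85}
    - {"tx": -236,"ty": 402,"tz": 110,"wx": 0,"wy": 0,"wz": 58,"gripper": 85}
  squeeze: 60

```text
t: 0.7
tool_pos: [0.3106, 0.4617, 0.2247]
orientation: [0.91, 0.416, 0.001, -0.001]
ft_force: [1.7, -0.5, -0.1]
gripper_width: 0.085
```

Call:
move_arm:
  motion:
    - {"tx": -92,"ty": 355,"tz": 110,"wx": 0,"wy": 0,"wz": 42,"gripper": 85}
    - {"tx": -92,"ty": 355,"tz": 110,"wx": 0,"wy": 0,"wz": 42,"gripper": 85}
    - {"tx": -92,"ty": 355,"tz": 110,"wx": 0,"wy": 0,"wz": 42,"gripper": 85}
    - {"tx": -92,"ty": 355,"tz": 110,"wx": 0,"wy": 0,"wz": 42,"gripper": 85}
    - {"tx": -92,"ty": 355,"tz": 110,"wx": 0,"wy": 0,"wz": 42,"gripper": 85}
    - {"tx": -92,"ty": 355,"tz": 110,"wx": 0,"wy": 0,"wz": 42,"gripper": 85}
    - {"tx": -92,"ty": 355,"tz": 110,"wx": 0,"wy": 0,"wz": 42,"gripper": 85}
    - {"tx": -92,"ty": 355,"tz": 110,"wx": 0,"wy": 0,"wz": 42,"gripper": 85}

```text
t: 1.7
tool_pos: [0.5193, 0.1597, 0.1136]
orientation: [0.998, 0.062, -0.0, -0.0]
ft_force: [-0.1, 0.6, -0.6]
gripper_width: 0.085
```

```bash
cat > st.py <<'E'
from h import *
import sys
s=bot.state();Rm=R.from_quat(s["orientation"]).as_matrix();p=s["tool_pos"]*1000
print("t",round(s["t"],2),"tcp",p.round(1),"xang",np.degrees(np.arctan2(Rm[1,0],Rm[0,0])).round(2),"z",Rm[:,2].round(3),"F",s["ft_force"].round(1),"w",round(s["gripper_width"],4),"j6",s["joint_pos"][5].round(2))
for a in sys.argv[1:]:
    g=np.array(eval(a));print(a,"tool delta",(Rm.T@(g-p)).round(1))
E
python3 st.py 518.5,159.5,33
python3 - <<'E'
import sys;sys.path.insert(0,'.')
from h import *
out=[]
for n in("top","side"):
    c=bot.capture(n);x0,y0=(proj(c,[.5185,.1595,.06])[0]-[50,50]).astype(int)
    out.append(cv2.resize(c["color"][y0:y0+100,x0:x0+100],(400,400),interpolation=cv2.INTER_CUBIC));print(n,x0,y0)
cv2.imwrite("pics/hov2.png",np.hstack(out))
E
```

```text
t 1.7 tcp [519.3 159.7 113.6] xang 7.15 z [-0.001  0.    -1.   ] F [-0.1  0.6 -0.6] w 0.085 j6 0.11
518.5,159.5,33 tool delta [-0.7  0.1 80.6]
top 207 220
side 249 272
```

View pics/hov2.png

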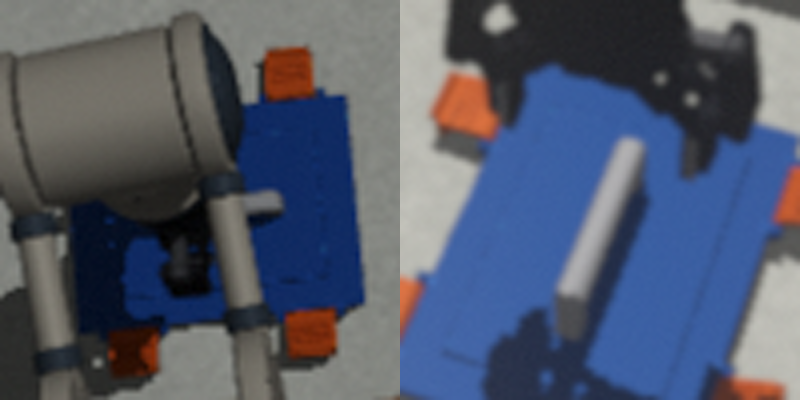

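The fingers straddle the bar (side crop: bar from (570,310) to (630,150), one finger on each side). I descend and grip.

Call:
move_arm:
  motion:
    - {"tx": -0.5,"ty": 0,"tz": 40,"wx": 0,"wy": 0,"wz": 0,"gripper": 85}
    - {"tx": -0.5,"ty": 0,"tz": 80,"wx": 0,"wy": 0,"wz": 0,"gripper": 50}
    - {"tx": -0.5,"ty": 0,"tz": 80,"wx": 0,"wy": 0,"wz": 0,"gripper": 35}
    - {"tx": -0.5,"ty": 0,"tz": 80,"wx": 0,"wy": 0,"wz": 0,"gripper": 0}
    - {"tx": -0.5,"ty": 0,"tz": 80,"wx": 0,"wy": 0,"wz": 0,"gripper": 0}
    - {"tx": -0.5,"ty": 0,"tz": 80,"wx": 0,"wy": 0,"wz": 0,"gripper": 0}
    - {"tx": -0.5,"ty": 0,"tz": 80,"wx": 0,"wy": 0,"wz": 0,"gripper": 0}
    - {"tx": -0.5,"ty": 0,"tz": 80,"wx": 0,"wy": 0,"wz": 0,"gripper": 0}
  squeeze: 80

```text
t: 2.8
tool_pos: [0.5203, 0.1606, 0.0368]
orientation: [0.998, 0.063, 0.002, -0.001]
ft_force: [-0.4, 1.3, 6.9]
gripper_width: 0.0143
```

```bash
python3 st.py
```

```text
t 2.8 tcp [520.3 160.6  36.8] xang 7.24 z [ 0.004  0.002 -1.   ] F [-0.4  1.3  6.9] w 0.0143 j6 0.11
```

Call:
move_arm:
  motion:
    - {"tx": 0,"ty": 0,"tz": -15,"wx": 0,"wy": 0,"wz": 0,"gripper": 0}
    - {"tx": 0,"ty": 0,"tz": -50,"wx": 0,"wy": 0,"wz": 0,"gripper": 0}
    - {"tx": 0,"ty": 0,"tz": -90,"wx": 0,"wy": 0,"wz": 0,"gripper": 0}
    - {"tx": 0,"ty": 0,"tz": -130,"wx": 0,"wy": 0,"wz": 0,"gripper": 0}
    - {"tx": 0,"ty": 0,"tz": -160,"wx": 0,"wy": 0,"wz": 0,"gripper": 0}
    - {"tx": 0,"ty": 0,"tz": -160,"wx": 0,"wy": 0,"wz": 0,"gripper": 0}
    - {"tx": 0,"ty": 0,"tz": -160,"wx": 0,"wy": 0,"wz": 0,"gripper": 0}

```text
t: 3.68
tool_pos: [0.5183, 0.1596, 0.1921]
orientation: [0.998, 0.063, -0.001, 0.0]
ft_force: [0.3, -0.1, -4.0]
gripper_width: 0.0142
```

```bash
python3 st.py 544,-183,200; python3 m.py
```

```text
t 3.67 tcp [518.3 159.6 192.1] xang 7.22 z [-0.002 -0.001 -1.   ] F [ 0.3 -0.1 -4. ] w 0.0142 j6 0.11
544,-183,200 tool delta [-17.5 343.1  -7.7]
top lid [545.3 108.3 183.8  88.4   7.5] 1429.0
top lid [474.5 184.6  52.8  45.6   6.9] 137.5
top clip [652.6 119.5  39.4  35.6   2.3]
top clip [438.7  93.8  34.6  34.9  92.2]
top clip [419.9 238.2  31.8  34.8  92.9]
side lid [604.8 100.2 107.8 180.1  98.2] 1847.5
side lid [518.4   5.6  79.6 158.7  92.9] 1232.5
side clip [671.  159.   40.9  37.4   7.5]
side clip [442.1 126.4  40.1  35.4  26.1]
side clip [463.1 -29.2  45.3  34.1  26.2]
(450, 525, 3) (600, 550, 3)
```

Call:
move_arm:
  motion:
    - {"tx": -2,"ty": 30,"tz": 0,"wx": 0,"wy": 0,"wz": 0,"gripper": 0}
    - {"tx": -4,"ty": 75,"tz": 0,"wx": 0,"wy": 0,"wz": 0,"gripper": 0}
    - {"tx": -6,"ty": 125,"tz": 0,"wx": 0,"wy": 0,"wz": 1,"gripper": 0}
    - {"tx": -9,"ty": 175,"tz": 0,"wx": 0,"wy": 0,"wz": 1,"gripper": 0}
    - {"tx": -12,"ty": 225,"tz": 0,"wx": 0,"wy": 0,"wz": 1,"gripper": 0}
    - {"tx": -14,"ty": 275,"tz": 0,"wx": 0,"wy": 0,"wz": 1,"gripper": 0}
    - {"tx": -16,"ty": 315,"tz": 0,"wx": 0,"wy": 0,"wz": 1,"gripper": 0}
    - {"tx": -17.5,"ty": 343,"tz": 0,"wx": 0,"wy": 0,"wz": 1,"gripper": 0}
    - {"tx": -17.5,"ty": 343,"tz": 0,"wx": 0,"wy": 0,"wz": 1,"gripper": 0}
    - {"tx": -17.5,"ty": 343,"tz": 0,"wx": 0,"wy": 0,"wz": 1,"gripper": 0}
    - {"tx": -17.5,"ty": 343,"tz": 0,"wx": 0,"wy": 0,"wz": 1,"gripper": 0}

```text
t: 5.15
tool_pos: [0.5445, -0.1817, 0.1932]
orientation: [0.998, 0.055, -0.0, -0.0]
ft_force: [0.2, -0.9, -3.5]
gripper_width: 0.0142
```

```bash
python3 st.py
python3 - <<'E'
import sys;sys.path.insert(0,'.')
from h import *
out=[]
for n in("top","side"):
    c=bot.capture(n);x0,y0=(proj(c,[.544,-.183,.13])[0]-[70,70]).astype(int)
    cv2.imwrite(f"pics/over_{n}.png",c["color"])
    out.append(cv2.resize(c["color"][y0:y0+140,x0:x0+100 if 0 else x0+140],(400,400),interpolation=cv2.INTER_CUBIC));print(n,x0,y0)
cv2.imwrite("pics/over.png",np.hstack(out))
E
```

```text
t 5.15 tcp [ 544.5 -181.7  193.2] xang 6.3 z [-0.001  0.001 -1.   ] F [ 0.2 -0.9 -3.5] w 0.0142 j6 -0.49
top 308 190
side 285 119
```

View pics/over.png

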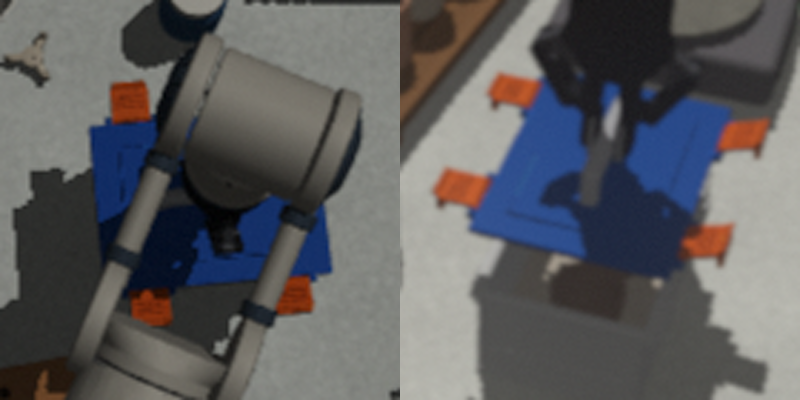

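Over the box, all four clips are open. Lid corners in the side half are near (472,228), (668,275), (732,108); in the top half near (90,127) and (330,272). I compare lid with box per camera.

```bash
cat > cmp.py <<'E'
from h import *
import sys
s=bot.state();zt=s["tool_pos"][2]+.0057-.0275
for n,(x0,y0) in(("top",(308,190)),("side",(285,119))):
    c=bot.capture(n);i=c["color"];hsv=cv2.cvtColor(i,cv2.COLOR_BGR2HSV);H,S,V=[hsv[...,k] for k in range(3)]
    roi=np.zeros(H.shape,bool);roi[y0:y0+140,x0:x0+140]=1
    bl=blobs((H>105)&(H<128)&(S>150)&(V>25)&roi,60)
    P=np.vstack([k.reshape(-1,2) for k in bl]);print(n,"lid rect",rect(c,P,zt))
    hull=cv2.convexHull(P);ap=cv2.approxPolyDP(hull,4,True).reshape(-1,2);w=cast(c,ap,zt)[:,:2]*1000
    print(ap.tolist(),w.round(1).tolist())
    og=(H<12)&(S>170)&(V>80)&roi
    for k in blobs(og,15): print("clip",rect(c,k,zt+.008))
c=bot.capture("side")
Q=np.array([(472,228),(668,275),(732,108)]);Q=np.c_[Q[:,0]-400,Q[:,1]]
Q=(Q+.5)/(400/140)-.5+[285,119];w=cast(c,Q,zt)[:,:2]*1000
print("side hand",w.round(1),"centre",((w[0]+w[2])/2).round(1),np.linalg.norm(w[1]-w[0]),np.linalg.norm(w[2]-w[1]))
c=bot.capture("top");Q=(np.array([(90,127),(330,272)])+.5)/(400/140)-.5+[308,190];w=cast(c,Q,zt)[:,:2]*1000
print("top hand centre",w.mean(0).round(1),np.linalg.norm(w[1]-w[0]))
E
python3 cmp.py
```

```text
top lid rect [ 543.1 -183.5  167.   209.    97. ]
[[423, 284], [351, 293], [343, 276], [340, 235], [362, 230], [420, 262]] [[479.0, -295.2], [451.4, -105.9], [495.9, -84.2], [606.2, -74.4], [621.1, -133.3], [537.4, -287.9]]
clip [ 631.3 -108.7   35.6   32.2    1.1]
clip [ 439.5 -130.5   28.7   34.    90.4]
clip [ 454.  -260.8   31.3   29.3    1.2]
side lid rect [ 543.9 -179.2  158.2  208.    96.4]
[[399, 157], [386, 192], [350, 208], [311, 198], [336, 148]] [[480.8, -289.7], [466.6, -161.2], [518.2, -79.6], [606.0, -70.6], [627.7, -254.5]]
clip [631.5 -97.3  31.4  31.    8.1]
clip [ 440.8 -126.    32.2   24.5   26.4]
clip [ 645.4 -225.1   33.4   28.9   11.4]
clip [ 455.4 -255.    36.2   28.4   26.5]
side hand [[ 607.5  -68.2]
 [ 456.4  -87.1]
 [ 477.4 -293.5]] centre [ 542.5 -180.8] 152.2513945700981 207.51817638426178
top hand centre [ 542.6 -183.9] 259.43735698928185
```

Call:
move_arm:
  motion:
    - {"tx": 0.5,"ty": 1.2,"tz": 20,"wx": 0,"wy": 0,"wz": 0,"gripper": 0}
    - {"tx": 0.5,"ty": 1.2,"tz": 40,"wx": 0,"wy": 0,"wz": 0,"gripper": 0}
    - {"tx": 0.5,"ty": 1.2,"tz": 52,"wx": 0,"wy": 0,"wz": 0,"gripper": 0}
    - {"tx": 0.5,"ty": 1.2,"tz": 57,"wx": 0,"wy": 0,"wz": 0,"gripper": 0}
    - {"tx": 0.5,"ty": 1.2,"tz": 59,"wx": 0,"wy": 0,"wz": 0,"gripper": 0}
    - {"tx": 0.5,"ty": 1.2,"tz": 61,"wx": 0,"wy": 0,"wz": 0,"gripper": 0}

```text
t: 6.2
tool_pos: [0.5456, -0.184, 0.1334]
orientation: [0.999, 0.054, 0.001, 0.0]
ft_force: [-0.5, 1.3, -2.9]
gripper_width: 0.0145
```

```bash
python3 st.py
```

```text
t 6.2 tcp [ 545.6 -184.   133.4] xang 6.23 z [ 0.001 -0.001 -1.   ] F [-0.5  1.3 -2.9] w 0.0145 j6 -0.49
```

Call:
move_arm:
  motion:
    - {"tx": 0,"ty": 0,"tz": 2,"wx": 0,"wy": 0,"wz": 0,"gripper": 0}
    - {"tx": 0,"ty": 0,"tz": 4,"wx": 0,"wy": 0,"wz": 0,"gripper": 0}
    - {"tx": 0,"ty": 0,"tz": 6,"wx": 0,"wy": 0,"wz": 0,"gripper": 0}
    - {"tx": 0,"ty": 0,"tz": 7,"wx": 0,"wy": 0,"wz": 0,"gripper": 0}
    - {"tx": 0,"ty": 0,"tz": 7,"wx": 0,"wy": 0,"wz": 0,"gripper": 0}

```text
t: 6.82
tool_pos: [0.5459, -0.1841, 0.1268]
orientation: [0.999, 0.054, 0.001, 0.0]
ft_force: [2.2, -1.6, 2.5]
gripper_width: 0.0144
```

```bash
python3 st.py
```

```text
t 6.83 tcp [ 545.9 -184.1  126.8] xang 6.24 z [ 0.002 -0.001 -1.   ] F [ 2.2 -1.6  2.5] w 0.0144 j6 -0.49
```

Call:
move_arm:
  motion:
    - {"tx": 0,"ty": 0,"tz": 1.5,"wx": 0,"wy": 0,"wz": 0,"gripper": 0}
    - {"tx": 0,"ty": 0,"tz": 3,"wx": 0,"wy": 0,"wz": 0,"gripper": 0}
    - {"tx": 0,"ty": 0,"tz": 3,"wx": 0,"wy": 0,"wz": 0,"gripper": 0}

```text
t: 7.2
tool_pos: [0.546, -0.1841, 0.1266]
orientation: [0.999, 0.054, 0.002, 0.001]
ft_force: [-3.6, 1.2, 13.8]
gripper_width: 0.0144
```

```bash
python3 st.py
```

```text
t 7.2 tcp [ 546.  -184.1  126.6] xang 6.24 z [ 0.004 -0.002 -1.   ] F [-3.6  1.2 13.8] w 0.0144 j6 -0.49
```

Lid is home: the height stops at 126.6 as predicted and the reaction rises. Release, rise, and turn the tool a quarter turn with the fingers shut.

Call:
move_arm:
  motion:
    - {"tx": 0,"ty": 0,"tz": 0,"wx": 0,"wy": 0,"wz": 0,"gripper": 0}
    - {"tx": 0,"ty": 0,"tz": 0,"wx": 0,"wy": 0,"wz": 0,"gripper": 45}
    - {"tx": 0,"ty": 0,"tz": 0,"wx": 0,"wy": 0,"wz": 0,"gripper": 45}
    - {"tx": 0,"ty": 0,"tz": 0,"wx": 0,"wy": 0,"wz": 0,"gripper": 45}
    - {"tx": 0,"ty": 0,"tz": -30,"wx": 0,"wy": 0,"wz": 0,"gripper": 45}
    - {"tx": 0,"ty": 0,"tz": -65,"wx": 0,"wy": 0,"wz": 0,"gripper": 45}
    - {"tx": 0,"ty": 0,"tz": -65,"wx": 0,"wy": 0,"wz": 0,"gripper": 45}

```text
t: 8.07
tool_pos: [0.5464, -0.1844, 0.1911]
orientation: [0.999, 0.054, 0.003, 0.001]
ft_force: [-0.3, 0.1, -0.3]
gripper_width: 0.0452
```

Call:
move_arm:
  motion:
    - {"tx": 0,"ty": 0,"tz": 0,"wx": 0,"wy": 0,"wz": 10,"gripper": 0}
    - {"tx": 108,"ty": -65,"tz": 0,"wx": 0,"wy": 0,"wz": 90,"gripper": 0}
    - {"tx": 108,"ty": -65,"tz": 0,"wx": 0,"wy": 0,"wz": 90,"gripper": 0}
    - {"tx": 108,"ty": -65,"tz": 0,"wx": 0,"wy": 0,"wz": 90,"gripper": 0}
    - {"tx": 108,"ty": -65,"tz": 0,"wx": 0,"wy": 0,"wz": 90,"gripper": 0}
    - {"tx": 108,"ty": -65,"tz": 0,"wx": 0,"wy": 0,"wz": 90,"gripper": 0}
    - {"tx": 108,"ty": -65,"tz": 0,"wx": 0,"wy": 0,"wz": 90,"gripper": 0}
    - {"tx": 108,"ty": -65,"tz": 0,"wx": 0,"wy": 0,"wz": 90,"gripper": 0}
    - {"tx": 108,"ty": -65,"tz": 0,"wx": 0,"wy": 0,"wz": 90,"gripper": 0}
    - {"tx": 108,"ty": -65,"tz": 0,"wx": 0,"wy": 0,"wz": 90,"gripper": 0}
    - {"tx": 108,"ty": -65,"tz": 0,"wx": 0,"wy": 0,"wz": 90,"gripper": 0}

```text
t: 9.45
tool_pos: [0.6453, -0.1075, 0.1867]
orientation: [0.745, -0.667, -0.001, 0.0]
ft_force: [-0.4, 0.6, -0.7]
gripper_width: 0.0002
```

```bash
python3 st.py 645.8,-107.7,82
python3 - <<'E'
import sys;sys.path.insert(0,'.')
from h import *
out=[]
for n in("top","side"):
    c=bot.capture(n);x0,y0=(proj(c,[.544,-.183,.13])[0]-[70,70]).astype(int)
    out.append(cv2.resize(c["color"][y0:y0+140,x0:x0+140],(400,400),interpolation=cv2.INTER_CUBIC));print(n,x0,y0)
cv2.imwrite("pics/on.png",np.hstack(out))
E
```

```text
t 9.45 tcp [ 645.3 -107.5  186.7] xang -83.67 z [-0.001  0.    -1.   ] F [-0.4  0.6 -0.7] w 0.0002 j6 1.24
645.8,-107.7,82 tool delta [  0.3  -0.6 104.7]
top 308 190
side 285 119
```

View pics/on.png

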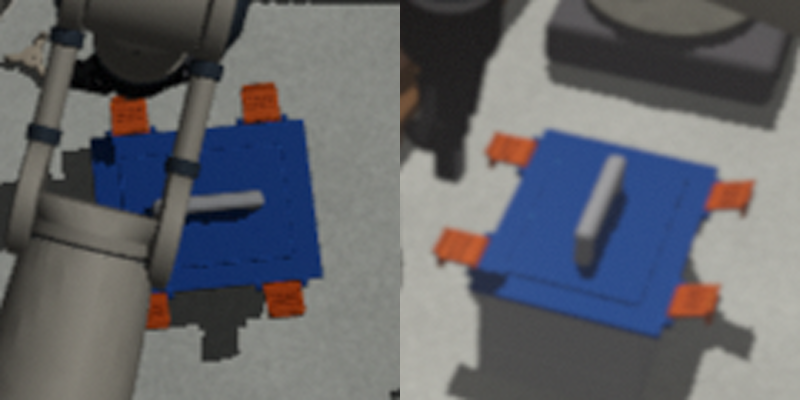

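The lid sits flat and square, all four clips open; shut fingers hang beside the far-left clip. First clip: come down outside the flap, then push inward.

Call:
move_arm:
  motion:
    - {"tx": 0,"ty": 0,"tz": 25,"wx": 0,"wy": 0,"wz": 0,"gripper": 0}
    - {"tx": 0,"ty": 0,"tz": 45,"wx": 0,"wy": 0,"wz": 0,"gripper": 0}
    - {"tx": 0,"ty": 0,"tz": 60,"wx": 0,"wy": 0,"wz": 0,"gripper": 0}
    - {"tx": 0,"ty": 0,"tz": 75,"wx": 0,"wy": 0,"wz": 0,"gripper": 0}
    - {"tx": 0,"ty": 0,"tz": 90,"wx": 0,"wy": 0,"wz": 0,"gripper": 0}
    - {"tx": 0,"ty": 0,"tz": 104,"wx": 0,"wy": 0,"wz": 0,"gripper": 0}
    - {"tx": 0,"ty": 0,"tz": 104,"wx": 0,"wy": 0,"wz": 0,"gripper": 0}

```text
t: 10.42
tool_pos: [0.645, -0.1074, 0.0822]
orientation: [0.744, -0.668, -0.001, 0.0]
ft_force: [-0.8, -0.1, 1.0]
gripper_width: 0.0001
```

```bash
python3 st.py
```

```text
t 10.43 tcp [ 645.  -107.4   82.2] xang -83.77 z [-0.002  0.    -1.   ] F [-0.8 -0.1  1. ] w 0.0001 j6 1.25
```

Call:
move_arm:
  motion:
    - {"tx": 0,"ty": 3,"tz": 0,"wx": 0,"wy": 0,"wz": 0,"gripper": 0}
    - {"tx": 0,"ty": 6,"tz": 0,"wx": 0,"wy": 0,"wz": 0,"gripper": 0}
    - {"tx": 0,"ty": 9,"tz": 0,"wx": 0,"wy": 0,"wz": 0,"gripper": 0}
    - {"tx": 0,"ty": 9,"tz": 0,"wx": 0,"wy": 0,"wz": 0,"gripper": 0}

```text
t: 10.92
tool_pos: [0.6423, -0.1076, 0.0857]
orientation: [0.745, -0.667, 0.006, -0.005]
ft_force: [23.5, 2.1, -8.1]
gripper_width: -0.0002
```

Call:
move_arm:
  motion:
    - {"tx": 0,"ty": 2,"tz": 0,"wx": 0,"wy": 0,"wz": 0,"gripper": 0}
    - {"tx": 0,"ty": 2,"tz": 0,"wx": 0,"wy": 0,"wz": 0,"gripper": 0}

```text
t: 11.18
tool_pos: [0.6421, -0.1076, 0.0863]
orientation: [0.745, -0.667, 0.007, -0.007]
ft_force: [28.7, 2.6, -7.9]
gripper_width: 0.0002
```

The push stalls at 28 N, so I look before pushing further.

```bash
cat > look.py <<'E'
from h import *
import sys
o=[];
for n,P,w in(("side",eval(sys.argv[2]),int(sys.argv[3])),("top",eval(sys.argv[2]),int(sys.argv[3]))):
    c=bot.capture(n);u,v=proj(c,np.array(P)/1000)[0].astype(int);print(n,u-w,v-w)
    o.append(cv2.resize(c["color"][v-w:v+w,u-w:u+w],(400,400),interpolation=cv2.INTER_CUBIC))
cv2.imwrite("pics/"+sys.argv[1],np.clip(np.hstack(o).astype(float)*1.4,0,255))
E
python3 look.py push.png 620,-115,100 40
```

```text
side 273 166
top 313 195[ WARN:0@3.518] global loadsave.cpp:1063 imwrite_ Unsupported depth image for selected encoder is fallbacked to CV_8U.
```

View pics/push.png

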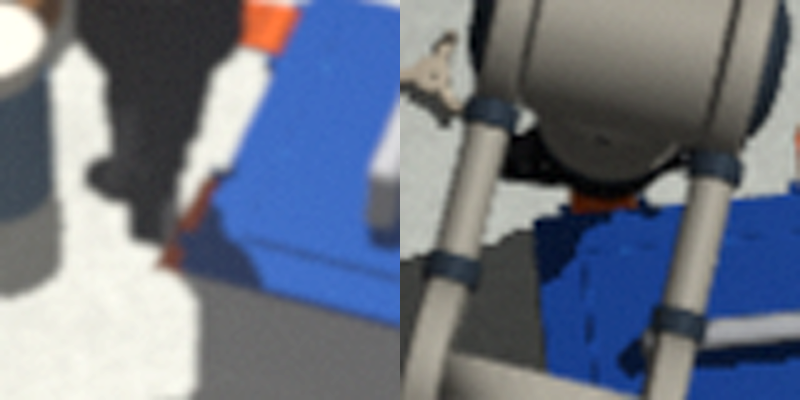

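The flap is partly down, but the contact seems to be high, near the hinge, so it gives no lever arm. I back off, tilt the tool so its tip leads, and push again low on the flap.

Call:
move_arm:
  motion:
    - {"tx": 0,"ty": -8,"tz": 0,"wx": 0,"wy": 0,"wz": 0,"gripper": 0}
    - {"tx": 0,"ty": -17,"tz": 3,"wx": -8,"wy": 0,"wz": 0,"gripper": 0}
    - {"tx": 0,"ty": -17,"tz": 3,"wx": -16,"wy": 0,"wz": 0,"gripper": 0}
    - {"tx": 0,"ty": -17,"tz": 3,"wx": -25,"wy": 0,"wz": 0,"gripper": 0}
    - {"tx": 0,"ty": -17,"tz": 3,"wx": -25,"wy": 0,"wz": 0,"gripper": 0}

```text
t: 11.9
tool_pos: [0.6512, -0.1062, 0.0741]
orientation: [0.727, -0.651, -0.149, 0.164]
ft_force: [-0.5, -0.4, -0.7]
gripper_width: 0.0002
```

```bash
cat >> st.py <<'E'
u=np.array([.9941,.1087]);v=np.array([-.1087,.9941]);q=p[:2]-[545.5,-184]
print("u,v,z",(q@u).round(1),(q@v).round(1),p[2].round(1))
E
python3 st.py
```

```text
t 11.9 tcp [ 651.2 -106.2   74.1] xang -83.72 z [-0.429 -0.045 -0.902] F [-0.5 -0.4 -0.7] w 0.0002 j6 1.27
u,v,z 113.5 65.8 74.1
```

Call:
move_arm:
  motion:
    - {"tx": 0,"ty": 5,"tz": -2,"wx": 0,"wy": 0,"wz": 0,"gripper": 0}
    - {"tx": 0,"ty": 9,"tz": 0,"wx": 0,"wy": 0,"wz": 0,"gripper": 0}
    - {"tx": 0,"ty": 11.5,"tz": 1,"wx": 0,"wy": 0,"wz": 0,"gripper": 0}
    - {"tx": 0,"ty": 13.5,"tz": 2,"wx": 0,"wy": 0,"wz": 0,"gripper": 0}
    - {"tx": 0,"ty": 13.5,"tz": 2,"wx": 0,"wy": 0,"wz": 0,"gripper": 0}

```text
t: 12.52
tool_pos: [0.6413, -0.1084, 0.0882]
orientation: [0.728, -0.653, -0.139, 0.157]
ft_force: [12.2, 1.2, 3.0]
gripper_width: -0.0
```

```bash
python3 st.py
```

```text
t 12.53 tcp [ 641.3 -108.4   88.2] xang -83.71 z [-0.408 -0.047 -0.912] F [12.2  1.2  3. ] w -0.0 j6 1.27
u,v,z 103.4 64.8 88.2
```

Call:
move_arm:
  motion:
    - {"tx": 0,"ty": -9,"tz": 0,"wx": 0,"wy": 0,"wz": 0,"gripper": 0}
    - {"tx": 0,"ty": -9,"tz": 1,"wx": 0,"wy": 0,"wz": 0,"gripper": 0}
    - {"tx": 0,"ty": -5,"tz": 3,"wx": 0,"wy": 0,"wz": 0,"gripper": 0}
    - {"tx": 0,"ty": -2,"tz": 4.5,"wx": 0,"wy": 0,"wz": 0,"gripper": 0}
    - {"tx": 0,"ty": 0.5,"tz": 5.5,"wx": 0,"wy": 0,"wz": 0,"gripper": 0}
    - {"tx": 0,"ty": 0.5,"tz": 5.5,"wx": 0,"wy": 0,"wz": 0,"gripper": 0}

```text
t: 13.28
tool_pos: [0.6362, -0.1082, 0.0793]
orientation: [0.727, -0.652, -0.144, 0.16]
ft_force: [5.9, 1.9, -2.8]
gripper_width: -0.0002
```

```bash
python3 st.py
```

```text
t 13.28 tcp [ 636.2 -108.2   79.3] xang -83.73 z [-0.418 -0.045 -0.907] F [ 5.9  1.9 -2.8] w -0.0002 j6 1.27
u,v,z 98.4 65.5 79.3
```

Call:
move_arm:
  motion:
    - {"tx": 0,"ty": 3,"tz": 1.5,"wx": 0,"wy": 0,"wz": 0,"gripper": 0}
    - {"tx": 0,"ty": 3,"tz": 1.5,"wx": 0,"wy": 0,"wz": 0,"gripper": 0}

```text
t: 13.52
tool_pos: [0.6357, -0.1081, 0.0794]
orientation: [0.728, -0.652, -0.141, 0.158]
ft_force: [17.3, 1.9, -3.8]
gripper_width: -0.0001
```

```bash
python3 st.py
```

```text
t 13.53 tcp [ 635.7 -108.1   79.4] xang -83.64 z [-0.41  -0.046 -0.911] F [17.3  1.9 -3.8] w -0.0001 j6 1.27
u,v,z 97.9 65.6 79.4
```

Call:
move_arm:
  motion:
    - {"tx": 0,"ty": -10,"tz": -5,"wx": 0,"wy": 0,"wz": 0,"gripper": 0}
    - {"tx": 0,"ty": -22,"tz": -10,"wx": 0,"wy": 0,"wz": 0,"gripper": 0}
    - {"tx": 0,"ty": -22,"tz": -10,"wx": 0,"wy": 0,"wz": 0,"gripper": 0}

```text
t: 13.9
tool_pos: [0.6561, -0.1063, 0.079]
orientation: [0.727, -0.652, -0.145, 0.162]
ft_force: [-0.6, -0.9, -0.0]
gripper_width: 0.0004
```

```bash
python3 st.py;python3 look.py shut1.png 600,-130,90 55 2>/dev/null
```

```text
t 13.9 tcp [ 656.1 -106.3   79. ] xang -83.77 z [-0.422 -0.046 -0.906] F [-0.6 -0.9 -0. ] w 0.0004 j6 1.27
u,v,z 118.4 65.2 79.0
side 268 153
top 304 188
```

View pics/shut1.png

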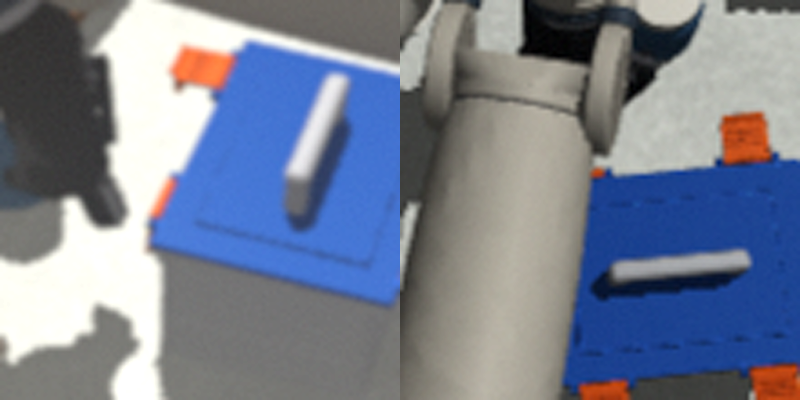

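The first clip is shut: a hard stop at u = 98 mm, and the picture shows only its edge at (165,198) along the lid. Next is the diagonally opposite one: rise, level the tool and cross over.

Call:
move_arm:
  motion:
    - {"tx": 0,"ty": 15,"tz": -35,"wx": 6,"wy": 0,"wz": 0,"gripper": 0}
    - {"tx": 0,"ty": 31,"tz": -70,"wx": 15,"wy": 0,"wz": 0,"gripper": 0}
    - {"tx": 0,"ty": 46,"tz": -100,"wx": 25,"wy": 0,"wz": 0,"gripper": 0}
    - {"tx": 20,"ty": 80,"tz": -84,"wx": 25,"wy": 0,"wz": 0,"gripper": 0}
    - {"tx": 43,"ty": 114,"tz": -68,"wx": 25,"wy": 0,"wz": 0,"gripper": 0}
    - {"tx": 65,"ty": 148,"tz": -52,"wx": 25,"wy": 0,"wz": 0,"gripper": 0}
    - {"tx": 87,"ty": 182,"tz": -36,"wx": 25,"wy": 0,"wz": 0,"gripper": 0}
    - {"tx": 109,"ty": 217,"tz": -20,"wx": 25,"wy": 0,"wz": 0,"gripper": 0}
    - {"tx": 130,"ty": 251,"tz": -4,"wx": 25,"wy": 0,"wz": 0,"gripper": 0}
    - {"tx": 130,"ty": 251,"tz": -4,"wx": 25,"wy": 0,"wz": 0,"gripper": 0}
    - {"tx": 130,"ty": 251,"tz": -4,"wx": 25,"wy": 0,"wz": 0,"gripper": 0}

```text
t: 15.38
tool_pos: [0.4459, -0.2598, 0.1893]
orientation: [0.744, -0.668, 0.0, -0.0]
ft_force: [-0.4, 0.2, 0.6]
gripper_width: -0.0001
```

```bash
python3 st.py
```

```text
t 15.38 tcp [ 445.9 -259.8  189.3] xang -83.81 z [ 0.001  0.    -1.   ] F [-0.4  0.2  0.6] w -0.0001 j6 0.87
u,v,z -107.3 -64.5 189.3
```

Call:
move_arm:
  motion:
    - {"tx": 0,"ty": 0.5,"tz": 25,"wx": 0,"wy": 0,"wz": 0,"gripper": 0}
    - {"tx": 0,"ty": 0.5,"tz": 45,"wx": 0,"wy": 0,"wz": 0,"gripper": 0}
    - {"tx": 0,"ty": 0.5,"tz": 60,"wx": 0,"wy": 0,"wz": 0,"gripper": 0}
    - {"tx": 0,"ty": 0.5,"tz": 75,"wx": 0,"wy": 0,"wz": 0,"gripper": 0}
    - {"tx": 0,"ty": 0.5,"tz": 91,"wx": 0,"wy": 0,"wz": 0,"gripper": 0}
    - {"tx": 0,"ty": 0.5,"tz": 107,"wx": 0,"wy": 0,"wz": 0,"gripper": 0}
    - {"tx": 0,"ty": 6,"tz": 112,"wx": 8,"wy": 0,"wz": 0,"gripper": 0}
    - {"tx": 0,"ty": 6,"tz": 115,"wx": 16,"wy": 0,"wz": 0,"gripper": 0}
    - {"tx": 0,"ty": 6,"tz": 115,"wx": 25,"wy": 0,"wz": 0,"gripper": 0}
    - {"tx": 0,"ty": 6,"tz": 115,"wx": 25,"wy": 0,"wz": 0,"gripper": 0}

```text
t: 16.62
tool_pos: [0.4378, -0.2606, 0.0716]
orientation: [0.726, -0.654, 0.143, -0.161]
ft_force: [0.8, -0.8, -0.4]
gripper_width: 0.0002
```

```bash
python3 st.py
```

```text
t 16.62 tcp [ 437.8 -260.6   71.6] xang -83.98 z [ 0.418  0.046 -0.907] F [ 0.8 -0.8 -0.4] w 0.0002 j6 0.57
u,v,z -115.4 -64.4 71.6
```

Call:
move_arm:
  motion:
    - {"tx": 0,"ty": -6,"tz": 1,"wx": 0,"wy": 0,"wz": 0,"gripper": 0}
    - {"tx": 0,"ty": -10,"tz": 3,"wx": 0,"wy": 0,"wz": 0,"gripper": 0}
    - {"tx": 0,"ty": -12.5,"tz": 4,"wx": 0,"wy": 0,"wz": 0,"gripper": 0}
    - {"tx": 0,"ty": -15,"tz": 5,"wx": 0,"wy": 0,"wz": 0,"gripper": 0}
    - {"tx": 0,"ty": -17,"tz": 6,"wx": 0,"wy": 0,"wz": 0,"gripper": 0}
    - {"tx": 0,"ty": -17,"tz": 6,"wx": 0,"wy": 0,"wz": 0,"gripper": 0}

```text
t: 17.38
tool_pos: [0.4581, -0.2589, 0.0759]
orientation: [0.727, -0.652, 0.144, -0.161]
ft_force: [-4.4, -1.9, -0.4]
gripper_width: 0.0002
```

```bash
python3 st.py
```

```text
t 17.38 tcp [ 458.1 -258.9   75.9] xang -83.76 z [ 0.419  0.046 -0.907] F [-4.4 -1.9 -0.4] w 0.0002 j6 0.6
u,v,z -95.1 -65.0 75.9
```

Call:
move_arm:
  motion:
    - {"tx": 0,"ty": -3.5,"tz": 1.5,"wx": 0,"wy": 0,"wz": 0,"gripper": 0}
    - {"tx": 0,"ty": -3.5,"tz": 1.5,"wx": 0,"wy": 0,"wz": 0,"gripper": 0}

```text
t: 17.62
tool_pos: [0.4591, -0.2591, 0.0757]
orientation: [0.728, -0.652, 0.142, -0.158]
ft_force: [-24.5, -1.5, 9.6]
gripper_width: 0.0002
```

```bash
python3 st.py
```

```text
t 17.62 tcp [ 459.1 -259.1   75.7] xang -83.74 z [ 0.414  0.045 -0.909] F [-24.5  -1.5   9.6] w 0.0002 j6 0.61
u,v,z -94.1 -65.3 75.7
```

Call:
move_arm:
  motion:
    - {"tx": 0,"ty": 9,"tz": -4,"wx": 0,"wy": 0,"wz": 0,"gripper": 0}
    - {"tx": 0,"ty": 18,"tz": -8,"wx": 0,"wy": 0,"wz": 0,"gripper": 0}
    - {"tx": 0,"ty": 32,"tz": -42,"wx": -8,"wy": 0,"wz": 0,"gripper": 0}
    - {"tx": 0,"ty": 46,"tz": -76,"wx": -16,"wy": 0,"wz": 0,"gripper": 0}
    - {"tx": -40,"ty": 46,"tz": -76,"wx": -25,"wy": 0,"wz": 0,"gripper": 0}
    - {"tx": -85,"ty": 46,"tz": -76,"wx": -25,"wy": 0,"wz": 0,"gripper": 0}
    - {"tx": -130,"ty": 46,"tz": -76,"wx": -25,"wy": 0,"wz": 0,"gripper": 0}
    - {"tx": -130,"ty": 46,"tz": -76,"wx": -25,"wy": 0,"wz": 0,"gripper": 0}
    - {"tx": -130,"ty": 46,"tz": -76,"wx": -25,"wy": 0,"wz": 0,"gripper": 0}

```text
t: 18.75
tool_pos: [0.3745, -0.1372, 0.1257]
orientation: [0.745, -0.667, 0.001, -0.0]
ft_force: [-0.0, -0.1, -0.1]
gripper_width: 0.0002
```

```bash
python3 st.py; python3 look.py shut2.png 545,-184,100 70 2>/dev/null
```

```text
t 18.75 tcp [ 374.5 -137.2  125.7] xang -83.72 z [ 0.001 -0.    -1.   ] F [-0.  -0.1 -0.1] w 0.0002 j6 1.02
u,v,z -164.9 65.2 125.7
side 284 128
top 308 192
```

View pics/shut2.png

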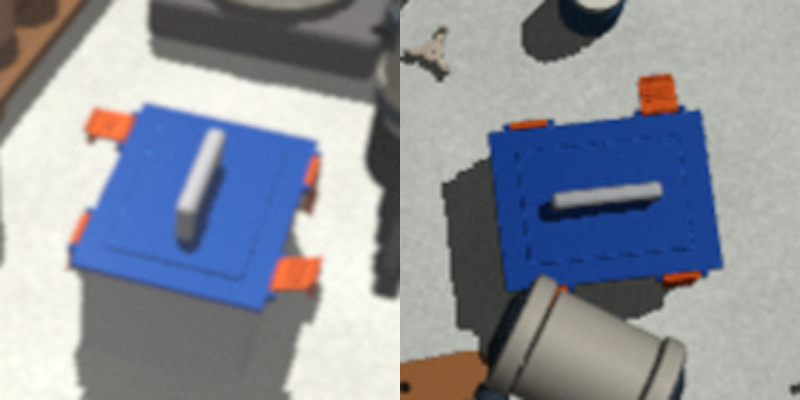

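Both diagonal clips look folded (side half: (80,230) and (312,180)), and the other two are open. The second one shows a bit more orange, so I check its angle in numbers.

```bash
cat > chk.py <<'E'
from h import *
C=np.array([546.2,-184,0]);u=np.array([.9941,.1087,0]);v=np.array([-.1087,.9941,0]);z=np.array([0,0,1.])
for n in("side","top"):
    c=bot.capture(n);hsv=cv2.cvtColor(c["color"],cv2.COLOR_BGR2HSV);H,S,V=[hsv[...,k] for k in range(3)]
    m=((H<12)|(H>174))&(S>150)&(V>60)
    for su,sv in((1,1),(-1,-1),(-1,1),(1,-1)):
        h=C+su*82*u+sv*65*v+102.5*z
        q=proj(c,h/1000)[0].astype(int);r=20;M=np.zeros_like(m);M[q[1]-r:q[1]+r,q[0]-r:q[0]+r]=1
        ys,xs=np.nonzero(m&M)
        # image direction of outward u and of -z
        e=proj(c,np.array([h,h+10*su*u,h-10*z])/1000);du=(e[1]-e[0]);L=np.linalg.norm(du);w=du/L
        t=[]
        for th in(0,.25,.6,1.57,2.3):
            d=np.sin(th)*su*u-np.cos(th)*z;nn=np.cos(th)*su*u+np.sin(th)*z
            pts=[h+k*d+f*nn+b*v for k in(0,34) for f in(1,5) for b in(-18,18)]
            A=cv2.contourArea(cv2.convexHull(proj(c,np.array(pts)/1000).astype(np.float32)));E=((proj(c,np.array(pts)/1000)-e[0])@w).max();t.append((th,round(float(A)),round(float(E),1)))
        print(n,su,sv,"mask area",len(xs),"extent",(((np.c_[xs,ys]-e[0])@w).max()).round(1) if len(xs) else None,"pred(th,area,extent)",t)
E
python3 chk.py
```

```text
side 1 1 mask area 7 extent 1.6 pred(th,area,extent) [(0, 85, 3.3), (0.25, 47, 4.5), (0.6, 80, 9.1), (1.57, 181, 15.9), (2.3, 180, 13.5)]
side -1 -1 mask area 15 extent -0.2 pred(th,area,extent) [(0, 50, 3.1), (0.25, 83, 6.5), (0.6, 122, 10.5), (1.57, 162, 14.7), (2.3, 127, 10.5)]
side -1 1 mask area 138 extent 12.2 pred(th,area,extent) [(0, 59, 3.6), (0.25, 99, 7.1), (0.6, 148, 11.4), (1.57, 197, 15.6), (2.3, 153, 11.0)]
side 1 -1 mask area 110 extent 14.7 pred(th,area,extent) [(0, 72, 3.1), (0.25, 40, 4.5), (0.6, 68, 8.8), (1.57, 150, 14.9), (2.3, 149, 12.4)]
top 1 1 mask area 24 extent 0.9 pred(th,area,extent) [(0, 47, 1.8), (0.25, 28, 2.5), (0.6, 77, 6.4), (1.57, 156, 12.3), (2.3, 145, 10.4)]
top -1 -1 mask area 36 extent 1.3 pred(th,area,extent) [(0, 33, 2.8), (0.25, 70, 5.7), (0.6, 116, 9.2), (1.57, 166, 12.5), (2.3, 131, 8.7)]
top -1 1 mask area 5 extent 0.7 pred(th,area,extent) [(0, 31, 2.8), (0.25, 69, 5.7), (0.6, 114, 9.1), (1.57, 165, 12.4), (2.3, 130, 8.5)]
top 1 -1 mask area 155 extent 12.8 pred(th,area,extent) [(0, 48, 1.9), (0.25, 29, 2.7), (0.6, 79, 6.5), (1.57, 157, 12.3), (2.3, 147, 10.4)]
```

Extents match an angle near 0 for both shut clips and about level for the other two. Now the third clip.

Call:
move_arm:
  motion:
    - {"tx": 0,"ty": -8,"tz": -28,"wx": 0,"wy": 0,"wz": 0,"gripper": 0}
    - {"tx": 0,"ty": -32,"tz": -28,"wx": 0,"wy": 0,"wz": 0,"gripper": 0}
    - {"tx": 0,"ty": -57,"tz": -28,"wx": 0,"wy": 0,"wz": 0,"gripper": 0}
    - {"tx": 0,"ty": -57,"tz": -10,"wx": 0,"wy": 0,"wz": 0,"gripper": 0}
    - {"tx": 0,"ty": -57,"tz": 6,"wx": 0,"wy": 0,"wz": 0,"gripper": 0}
    - {"tx": 0,"ty": -57,"tz": 22,"wx": 0,"wy": 0,"wz": 0,"gripper": 0}
    - {"tx": 0,"ty": -57,"tz": 38,"wx": 0,"wy": 0,"wz": 0,"gripper": 0}
    - {"tx": 0,"ty": -55,"tz": 46,"wx": 0,"wy": 0,"wz": 0,"gripper": 0}
    - {"tx": 0,"ty": -51,"tz": 51,"wx": 9,"wy": 0,"wz": 0,"gripper": 0}
    - {"tx": 0,"ty": -51,"tz": 53,"wx": 17,"wy": 0,"wz": 0,"gripper": 0}
    - {"tx": 0,"ty": -51,"tz": 53,"wx": 25,"wy": 0,"wz": 0,"gripper": 0}
    - {"tx": 0,"ty": -51,"tz": 53,"wx": 25,"wy": 0,"wz": 0,"gripper": 0}

```text
t: 20.45
tool_pos: [0.4232, -0.1318, 0.0709]
orientation: [0.726, -0.653, 0.144, -0.161]
ft_force: [-0.3, -0.6, -0.2]
gripper_width: 0.0001
```

```bash
python3 st.py
```

```text
t 20.45 tcp [ 423.2 -131.8   70.9] xang -83.93 z [ 0.419  0.045 -0.907] F [-0.3 -0.6 -0.2] w 0.0001 j6 0.85
u,v,z -115.9 65.2 70.9
```

Call:
move_arm:
  motion:
    - {"tx": 0,"ty": -6,"tz": 1,"wx": 0,"wy": 0,"wz": 0,"gripper": 0}
    - {"tx": 0,"ty": -10,"tz": 2.5,"wx": 0,"wy": 0,"wz": 0,"gripper": 0}
    - {"tx": 0,"ty": -12.5,"tz": 3.5,"wx": 0,"wy": 0,"wz": 0,"gripper": 0}
    - {"tx": 0,"ty": -15,"tz": 4.5,"wx": 0,"wy": 0,"wz": 0,"gripper": 0}
    - {"tx": 0,"ty": -17.5,"tz": 5.5,"wx": 0,"wy": 0,"wz": 0,"gripper": 0}
    - {"tx": 0,"ty": -17.5,"tz": 5.5,"wx": 0,"wy": 0,"wz": 0,"gripper": 0}

```text
t: 21.2
tool_pos: [0.4419, -0.1295, 0.0747]
orientation: [0.728, -0.652, 0.143, -0.16]
ft_force: [-14.6, 0.7, 6.0]
gripper_width: 0.0003
```

Call:
move_arm:
  motion:
    - {"tx": 0,"ty": -3,"tz": 1.5,"wx": 0,"wy": 0,"wz": 0,"gripper": 0}
    - {"tx": 0,"ty": -3,"tz": 1.5,"wx": 0,"wy": 0,"wz": 0,"gripper": 0}

```text
t: 21.45
tool_pos: [0.4432, -0.1294, 0.0745]
orientation: [0.728, -0.652, 0.141, -0.158]
ft_force: [-33.5, 0.6, 16.8]
gripper_width: -0.0002
```

```bash
python3 st.py
```

```text
t 21.45 tcp [ 443.2 -129.4   74.5] xang -83.67 z [ 0.411  0.046 -0.91 ] F [-33.5   0.6  16.8] w -0.0002 j6 0.88
u,v,z -95.8 65.4 74.5
```

Call:
move_arm:
  motion:
    - {"tx": 0,"ty": 9,"tz": -4,"wx": 0,"wy": 0,"wz": 0,"gripper": 0}
    - {"tx": 0,"ty": 18,"tz": -8,"wx": 0,"wy": 0,"wz": 0,"gripper": 0}
    - {"tx": 0,"ty": 4,"tz": -38,"wx": -8,"wy": 0,"wz": 0,"gripper": 0}
    - {"tx": 0,"ty": -10,"tz": -68,"wx": -16,"wy": 0,"wz": 0,"gripper": 0}
    - {"tx": 0,"ty": -24,"tz": -99,"wx": -25,"wy": 0,"wz": 0,"gripper": 0}
    - {"tx": 0,"ty": -24,"tz": -99,"wx": -25,"wy": 0,"wz": 0,"gripper": 0}
    - {"tx": 0,"ty": -24,"tz": -99,"wx": -25,"wy": 0,"wz": 0,"gripper": 0}

```text
t: 22.32
tool_pos: [0.4262, -0.1312, 0.1735]
orientation: [0.745, -0.667, -0.0, -0.0]
ft_force: [-0.3, -0.6, 0.1]
gripper_width: 0.0002
```

```bash
python3 st.py; python3 chk.py
```

```text
t 22.32 tcp [ 426.2 -131.2  173.5] xang -83.74 z [ 0.     0.001 -1.   ] F [-0.3 -0.6  0.1] w 0.0002 j6 1.09
u,v,z -112.8 65.5 173.5
side 1 1 mask area 7 extent 1.6 pred(th,area,extent) [(0, 85, 3.3), (0.25, 47, 4.5), (0.6, 80, 9.1), (1.57, 181, 15.9), (2.3, 180, 13.5)]
side -1 -1 mask area 8 extent -0.5 pred(th,area,extent) [(0, 50, 3.1), (0.25, 83, 6.5), (0.6, 122, 10.5), (1.57, 162, 14.7), (2.3, 127, 10.5)]
side -1 1 mask area 26 extent 1.5 pred(th,area,extent) [(0, 59, 3.6), (0.25, 99, 7.1), (0.6, 148, 11.4), (1.57, 197, 15.6), (2.3, 153, 11.0)]
side 1 -1 mask area 108 extent 14.7 pred(th,area,extent) [(0, 72, 3.1), (0.25, 40, 4.5), (0.6, 68, 8.8), (1.57, 150, 14.9), (2.3, 149, 12.4)]
top 1 1 mask area 24 extent 1.0 pred(th,area,extent) [(0, 47, 1.8), (0.25, 28, 2.5), (0.6, 77, 6.4), (1.57, 156, 12.3), (2.3, 145, 10.4)]
top -1 -1 mask area 14 extent 0.8 pred(th,area,extent) [(0, 33, 2.8), (0.25, 70, 5.7), (0.6, 116, 9.2), (1.57, 166, 12.5), (2.3, 131, 8.7)]
top -1 1 mask area 0 extent None pred(th,area,extent) [(0, 31, 2.8), (0.25, 69, 5.7), (0.6, 114, 9.1), (1.57, 165, 12.4), (2.3, 130, 8.5)]
top 1 -1 mask area 153 extent 12.7 pred(th,area,extent) [(0, 48, 1.9), (0.25, 29, 2.7), (0.6, 79, 6.5), (1.57, 157, 12.3), (2.3, 147, 10.4)]
```

Call:
move_arm:
  motion:
    - {"tx": 10,"ty": -20,"tz": -15,"wx": 0,"wy": 0,"wz": 0,"gripper": 0}
    - {"tx": 34,"ty": -60,"tz": -15,"wx": 0,"wy": 0,"wz": 0,"gripper": 0}
    - {"tx": 58,"ty": -100,"tz": -15,"wx": 0,"wy": 0,"wz": 0,"gripper": 0}
    - {"tx": 82,"ty": -140,"tz": -15,"wx": 0,"wy": 0,"wz": 0,"gripper": 0}
    - {"tx": 106,"ty": -180,"tz": -15,"wx": 0,"wy": 0,"wz": 0,"gripper": 0}
    - {"tx": 130,"ty": -221,"tz": -15,"wx": 0,"wy": 0,"wz": 0,"gripper": 0}
    - {"tx": 130,"ty": -221,"tz": -15,"wx": 0,"wy": 0,"wz": 0,"gripper": 0}
    - {"tx": 130,"ty": -221,"tz": -15,"wx": 0,"wy": 0,"wz": 0,"gripper": 0}

```text
t: 23.42
tool_pos: [0.6591, -0.2367, 0.1893]
orientation: [0.744, -0.668, -0.001, 0.0]
ft_force: [-1.4, -0.1, -0.1]
gripper_width: -0.0001
```

```bash
python3 st.py; python3 chk.py | grep -v "1 -1 mask"; python3 chk.py | grep "\-1 -1 mask"; python3 look.py s3.png 470,-190,90 60 2>/dev/null
```

```text
t 23.43 tcp [ 659.1 -236.7  189.3] xang -83.81 z [-0.001  0.001 -1.   ] F [-1.4 -0.1 -0.1] w -0.0001 j6 1.07
u,v,z 107.2 -64.8 189.3
side 1 1 mask area 9 extent 1.6 pred(th,area,extent) [(0, 85, 3.3), (0.25, 47, 4.5), (0.6, 80, 9.1), (1.57, 181, 15.9), (2.3, 180, 13.5)]
side -1 1 mask area 27 extent 1.5 pred(th,area,extent) [(0, 59, 3.6), (0.25, 99, 7.1), (0.6, 148, 11.4), (1.57, 197, 15.6), (2.3, 153, 11.0)]
top 1 1 mask area 24 extent 1.0 pred(th,area,extent) [(0, 47, 1.8), (0.25, 28, 2.5), (0.6, 77, 6.4), (1.57, 156, 12.3), (2.3, 145, 10.4)]
top -1 1 mask area 0 extent None pred(th,area,extent) [(0, 31, 2.8), (0.25, 69, 5.7), (0.6, 114, 9.1), (1.57, 165, 12.4), (2.3, 130, 8.5)]
side -1 -1 mask area 13 extent -0.4 pred(th,area,extent) [(0, 50, 3.1), (0.25, 83, 6.5), (0.6, 122, 10.5), (1.57, 162, 14.7), (2.3, 127, 10.5)]
top -1 -1 mask area 25 extent 1.4 pred(th,area,extent) [(0, 33, 2.8), (0.25, 70, 5.7), (0.6, 116, 9.2), (1.57, 166, 12.5), (2.3, 131, 8.7)]
side 324 149
top 320 229
```

Only one view is left, so I keep it for the end. The order of the last two clips is free, so now the fourth clip.

Call:
move_arm:
  motion:
    - {"tx": 0,"ty": -1,"tz": 25,"wx": 0,"wy": 0,"wz": 0,"gripper": 0}
    - {"tx": 0,"ty": -1,"tz": 45,"wx": 0,"wy": 0,"wz": 0,"gripper": 0}
    - {"tx": 0,"ty": -1,"tz": 60,"wx": 0,"wy": 0,"wz": 0,"gripper": 0}
    - {"tx": 0,"ty": -1,"tz": 75,"wx": 0,"wy": 0,"wz": 0,"gripper": 0}
    - {"tx": 0,"ty": -1,"tz": 91,"wx": 0,"wy": 0,"wz": 0,"gripper": 0}
    - {"tx": 0,"ty": -2,"tz": 105,"wx": 0,"wy": 0,"wz": 0,"gripper": 0}
    - {"tx": 0,"ty": -7,"tz": 112,"wx": -8,"wy": 0,"wz": 0,"gripper": 0}
    - {"tx": 0,"ty": -7,"tz": 115,"wx": -16,"wy": 0,"wz": 0,"gripper": 0}
    - {"tx": 0,"ty": -7,"tz": 115,"wx": -25,"wy": 0,"wz": 0,"gripper": 0}
    - {"tx": 0,"ty": -7,"tz": 115,"wx": -25,"wy": 0,"wz": 0,"gripper": 0}

```text
t: 24.98
tool_pos: [0.6671, -0.2346, 0.0656]
orientation: [0.727, -0.65, -0.149, 0.163]
ft_force: [0.2, 0.5, -0.9]
gripper_width: 0.0002
```

```bash
python3 st.py
```

```text
t 24.98 tcp [ 667.1 -234.6   65.6] xang -83.66 z [-0.43  -0.043 -0.902] F [ 0.2  0.5 -0.9] w 0.0002 j6 1.09
u,v,z 115.4 -63.5 65.6
```

Call:
move_arm:
  motion:
    - {"tx": 1,"ty": 4,"tz": -8,"wx": 0,"wy": 0,"wz": 0,"gripper": 0}
    - {"tx": 1,"ty": 11,"tz": -5,"wx": 0,"wy": 0,"wz": 0,"gripper": 0}
    - {"tx": 1,"ty": 14.5,"tz": -3,"wx": 0,"wy": 0,"wz": 0,"gripper": 0}
    - {"tx": 1,"ty": 17.5,"tz": -2,"wx": 0,"wy": 0,"wz": 0,"gripper": 0}
    - {"tx": 1,"ty": 20,"tz": -0.5,"wx": 0,"wy": 0,"wz": 0,"gripper": 0}
    - {"tx": 1,"ty": 20,"tz": -0.5,"wx": 0,"wy": 0,"wz": 0,"gripper": 0}

```text
t: 25.72
tool_pos: [0.6528, -0.2399, 0.0876]
orientation: [0.728, -0.653, -0.137, 0.157]
ft_force: [16.8, -2.5, 2.3]
gripper_width: -0.0
```

```bash
python3 st.py
```

```text
t 25.73 tcp [ 652.8 -239.9   87.6] xang -83.66 z [-0.405 -0.05  -0.913] F [16.8 -2.5  2.3] w -0.0 j6 1.09
u,v,z 100.6 -67.2 87.6
```

Call:
move_arm:
  motion:
    - {"tx": 0,"ty": -11,"tz": 0,"wx": 0,"wy": 0,"wz": 0,"gripper": 0}
    - {"tx": 0,"ty": -11,"tz": 2,"wx": 0,"wy": 0,"wz": 0,"gripper": 0}
    - {"tx": 0,"ty": -7,"tz": 4,"wx": 0,"wy": 0,"wz": 0,"gripper": 0}
    - {"tx": 0,"ty": -4,"tz": 5,"wx": 0,"wy": 0,"wz": 0,"gripper": 0}
    - {"tx": 0,"ty": -1.5,"tz": 6,"wx": 0,"wy": 0,"wz": 0,"gripper": 0}
    - {"tx": 0,"ty": -1.5,"tz": 6,"wx": 0,"wy": 0,"wz": 0,"gripper": 0}

```text
t: 26.48
tool_pos: [0.6522, -0.2389, 0.0778]
orientation: [0.729, -0.652, -0.139, 0.157]
ft_force: [20.0, -0.5, -3.5]
gripper_width: -0.0005
```

```bash
python3 st.py
```

```text
t 26.48 tcp [ 652.2 -238.9   77.8] xang -83.58 z [-0.408 -0.048 -0.912] F [20.  -0.5 -3.5] w -0.0005 j6 1.09
u,v,z 100.1 -66.2 77.8
```

Stops on both sides now agree: the spans are 193.7 and 194.2 mm, so all four clips seem shut, with the box yawed slightly. I retreat clear and check.

Call:
move_arm:
  motion:
    - {"tx": 0,"ty": -9,"tz": -4,"wx": 0,"wy": 0,"wz": 0,"gripper": 0}
    - {"tx": 0,"ty": -20,"tz": -9,"wx": 0,"wy": 0,"wz": 0,"gripper": 0}
    - {"tx": 0,"ty": -3,"tz": -45,"wx": 8,"wy": 0,"wz": 0,"gripper": 0}
    - {"tx": 0,"ty": 14,"tz": -81,"wx": 16,"wy": 0,"wz": 0,"gripper": 0}
    - {"tx": 0,"ty": 32,"tz": -118,"wx": 25,"wy": 0,"wz": 0,"gripper": 0}
    - {"tx": -50,"ty": 32,"tz": -118,"wx": 25,"wy": 0,"wz": 0,"gripper": 0}
    - {"tx": -100,"ty": 32,"tz": -118,"wx": 25,"wy": 0,"wz": 0,"gripper": 0}
    - {"tx": -150,"ty": 32,"tz": -118,"wx": 25,"wy": 0,"wz": 0,"gripper": 0}
    - {"tx": -200,"ty": 32,"tz": -118,"wx": 25,"wy": 0,"wz": 0,"gripper": 0}
    - {"tx": -250,"ty": 32,"tz": -118,"wx": 25,"wy": 0,"wz": 0,"gripper": 0}
    - {"tx": -300,"ty": 32,"tz": -118,"wx": 25,"wy": 0,"wz": 0,"gripper": 0}
    - {"tx": -300,"ty": 32,"tz": -118,"wx": 25,"wy": 0,"wz": 0,"gripper": 0}

```text
t: 27.98
tool_pos: [0.6352, 0.0647, 0.1985]
orientation: [0.746, -0.666, -0.0, -0.0]
ft_force: [0.4, -0.8, -0.9]
gripper_width: -0.0
```

```bash
python3 st.py; python3 chk.py; python3 look.py fin.png 545,-184,95 55 2>/dev/null
```

```text
t 27.98 tcp [635.2  64.7 198.5] xang -83.51 z [ 0.001  0.001 -1.   ] F [ 0.4 -0.8 -0.9] w -0.0 j6 1.51
u,v,z 116.2 237.5 198.5
side 1 1 mask area 7 extent 1.6 pred(th,area,extent) [(0, 85, 3.3), (0.25, 47, 4.5), (0.6, 80, 9.1), (1.57, 181, 15.9), (2.3, 180, 13.5)]
side -1 -1 mask area 15 extent 0.5 pred(th,area,extent) [(0, 50, 3.1), (0.25, 83, 6.5), (0.6, 122, 10.5), (1.57, 162, 14.7), (2.3, 127, 10.5)]
side -1 1 mask area 25 extent 1.5 pred(th,area,extent) [(0, 59, 3.6), (0.25, 99, 7.1), (0.6, 148, 11.4), (1.57, 197, 15.6), (2.3, 153, 11.0)]
side 1 -1 mask area 2 extent 1.3 pred(th,area,extent) [(0, 72, 3.1), (0.25, 40, 4.5), (0.6, 68, 8.8), (1.57, 150, 14.9), (2.3, 149, 12.4)]
top 1 1 mask area 23 extent 0.9 pred(th,area,extent) [(0, 47, 1.8), (0.25, 28, 2.5), (0.6, 77, 6.4), (1.57, 156, 12.3), (2.3, 145, 10.4)]
top -1 -1 mask area 39 extent 1.9 pred(th,area,extent) [(0, 33, 2.8), (0.25, 70, 5.7), (0.6, 116, 9.2), (1.57, 166, 12.5), (2.3, 131, 8.7)]
top -1 1 mask area 39 extent 2.4 pred(th,area,extent) [(0, 31, 2.8), (0.25, 69, 5.7), (0.6, 114, 9.1), (1.57, 165, 12.4), (2.3, 130, 8.5)]
top 1 -1 mask area 25 extent 1.4 pred(th,area,extent) [(0, 48, 1.9), (0.25, 29, 2.7), (0.6, 79, 6.5), (1.57, 157, 12.3), (2.3, 147, 10.4)]
side 299 145
top 323 207
```

View pics/fin.png

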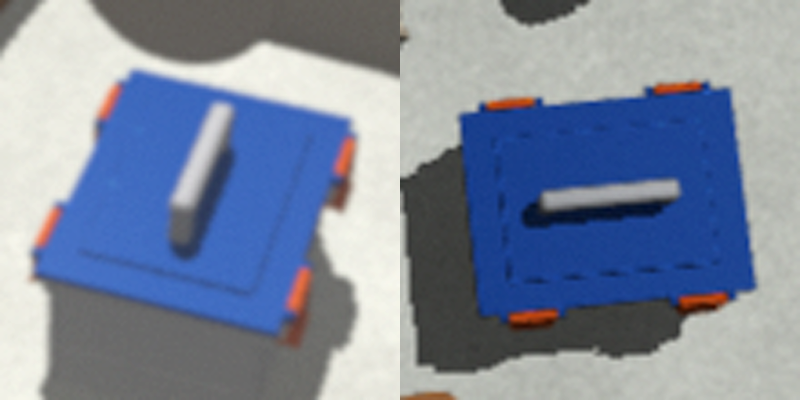

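All four clips lie flat along the lid's edges: (100,100), (45,228), (343,160) and (298,290) in the side half, with matching pairs in the top half. I hand in.

```bash
python3 -c "
from bench import bot
print(bot.job_done())"
```

```text
the job is handed in; nothing more can be done
None
```

The lid is home on the box and all four clips are shut in opposite-corner order. I handed the job in at about 28 s. I named the corners by side of the box, not by letter, because the lid may sit either way round. The order was far-left, near-right (its diagonal opposite), near-left, far-right.

**Lid:** it stopped at the height worked out for fully home, and pressing harder only raised the force. The clips were still open when I let go.

**Clips:** in the last images all four lie flat against the lid, and their measured extents fit an angle near 0. The final push ended in a hard stop at every clip. Across the box those stops were 193.7 and 194.2 mm apart.

**Trouble on the way:**
- The first move call was refused and moved nothing.
- The first push on the first clip stalled at about 29 N, because a vertical finger pressed too near the hinge. Tilting the tool 25° fixed that.
- Both far-side clips needed a second, lower push. The highest force I read was about 37 N, on the third clip, through the fingertips.

**Less certain:** the top camera can hardly tell a far-side clip that is shut from one at 0.25 rad. For those two I rely mainly on the hard stops. I did not measure the cups or the other items again after the job. The arm met nothing unexpected, and the other things in view in the later pictures looked undisturbed.

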